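Lay two cassettes flat side down in the transport tray

ROBOT

A 6-joint arm with a two-finger parallel gripper is mounted at the origin on a cart in front of the work surface, level with it; the furniture and walls round the work are solid. World frame = base frame: x ahead of the robot, y to its left, z up, the work surface at z = 0. Lengths are in m, angles in rad, forces in N, time in s.
With the tool pointing down it reaches from about 0.225 to 0.875 m from the base axis. Payload 3.4 kg.
Tool frame: the origin (TCP) lies at the very end of the fingers, on their centre line; the grasp point (between the pads) lies 19 mm behind it (manip.hold_point_z is the distance from the TCP to the grasp point, in m); z points along the fingers, y is the line along which they close (so a half turn about z gives the same grasp; the last joint's range is limited). The gripper opens to 85 mm and grips with 20 to 120 N. Pads are 22 mm wide; open, the fingers measure 114 mm over their backs; the gripper's body (76 mm by 85 mm) begins 54 mm behind the grasp point. The pads swing forward as they close: fully open they stand 13 mm farther back than shut.
Start: joints at [-1.422, 0.276, 1.505, -0, 1.361, -0.121], TCP at [0.153, -0.554, 0.231] pointing down, gripper open.
Joint ranges: [-2.89, 2.89], [-0.75, 2.08], [0.22, 2.7], [-1.18, 4.32], [0.11, 2.71], [-2.7, 2.7]. Speed limits (rad/s): [2.57, 2.57, 3.14, 3.14, 3.14, 3.14].

INTERFACE

Orientations are given as a unit quaternion [w, x, y, z].
In Python, from rig import readout, viewer, order, manip gives the robot as it stands. The module is installed in compiled form; this text tells all that it offers.
- The arm moves only by the tool send_rows, never from a script. Its arguments are lists of equal length, an entry for each row: "xyz": the shift along the world's x, y, z in m, a list of three; "delta_rot": the turn, a rotation vector about the world's x, y, z in degrees, a list of three. In form: {"xyz": [[tx, ty, tz], ...], "delta_rot": [[wx, wy, wz], ...]}. A call has 1 to 12 rows; each row shifts and turns the commanded pose from where the row before left it; what a row does not reach is not made up. A row lasts 1/10 s, in which the tool goes at most 50 mm and 8.59 degrees, less where a joint would pass 70% of its speed; a pose out of reach is approached as far as the arm can. A call with a gripper value outside its range is refused whole. "gripper" is the finger opening in m, from 0 to 0.0854, set as the call begins (left out, the last holds). The fingers move at their own pace and stop on an object; "force" is the grip in N (left out, the last holds). Time passes only in rows, so rows that do not move let the fingers close. It gives the time, the measured TCP pose, the force, the opening and the grip force at its end, in the units of the state.
- readout.get_state(): the state, without advancing time (a new reading comes with each control period).
- viewer.get_image(name): name is "side" or "top"; returns a dict with "color" (384x512x3 uint8, red, green, blue), "depth" (384x512 float32, m along the optical axis (not along the pixel's ray), 0 where there is no reading), "K" (3x3 intrinsics, pixels), "camera_from_world" (4x4, takes a point from world to camera coordinates). Camera axes: x right, y up, looking along -z (the intrinsics and any distortion apply to the point x, -y, -z); pixel columns grow to the right and rows downward; lengths in m; the calibration is good to about 2 mm. A picture is of the moment at which its call begins.
- order.sign_off(): hands the job in; it is judged then, once.
The state is a dict: "clock": time; "qpos": joint angles; "qd": joint speeds; "effort": joint torques, N m; "position": TCP position; "ee_rot": TCP orientation; "contact_force": force on the tool from outside, world axes, zero at the start; "moment": the same for the moment, N m; "width": finger opening in m; "gripper_force": force on a finger pad.
Only numpy, scipy, OpenCV 4.12 (cv2) and the standard library are available. Lean on these libraries where they do the work, as an engineer would, in place of code of your own. Each camera call takes 0.05 s, during which the arm holds its last target. There are 200 camera calls.

TASK

Make the two cassettes ready for the drive: turn and tip each one over so that it lies with its aluminium flat side down and its white tab pointing into the grey tray, then push it fully home, one cassette in each bay (either one), tab in the slot of the end wall. Turn, tip and slide them on the worktop without lifting them clear of it, and do not knock over or shift the vial, the beaker and the measuring cylinder.

Things in the scene. Friction and masses are not known exactly. Their poses are not given: they have to be found in the camera images.
- cassette_blue: blue cassette, solid, 0.3 to 0.5 kg, standing on end at the start. Origin: centre of its 44 x 76 mm foot end. Own z: from foot end (0) to top end (110 mm). Own x: out of the flat side, an aluminium plate 76 x 110 mm at x = +22 mm; at x = -22 mm is the back of the stepped coloured shell, a flat strip 48 mm wide with dark slots and a label. Own y: width, +-38 mm. Lying, it is too wide to grasp.
- cassette_blue_tab (a point): middle of the tip of the blue cassette's white tab (own x = +17, z = 126 mm; tab 22 wide, 10 thick, 16 mm long). The upright cassette can be pinched across its 44 mm thickness near the top to turn or slide it on the worktop
- cassette_blue_face (a point): middle of the blue cassette's flat side (own x = +22, z = 55 mm). Pushed forward near the top of its back, the cassette tips over the plate's lower edge, overbalances at about 22 degrees and falls flat side down, tab pointing the way it was pushed; its foot end is then an upright face 44 mm high to push on
- cassette_orange: orange cassette, solid, 0.3 to 0.5 kg, standing on end at the start. Origin: centre of its 44 x 76 mm foot end. Own z: from foot end (0) to top end (110 mm). Own x: out of the flat side, an aluminium plate 76 x 110 mm at x = +22 mm; at x = -22 mm is the back of the stepped coloured shell, a flat strip 48 mm wide with dark slots and a label. Own y: width, +-38 mm. Lying, it is too wide to grasp.
- cassette_orange_tab (a point): middle of the tip of the orange cassette's white tab (own x = +17, z = 126 mm; tab 22 wide, 10 thick, 16 mm long). The upright cassette can be pinched across its 44 mm thickness near the top to turn or slide it on the worktop
- cassette_orange_face (a point): middle of the orange cassette's flat side (own x = +22, z = 55 mm). Pushed forward near the top of its back, the cassette tips over the plate's lower edge, overbalances at about 22 degrees and falls flat side down, tab pointing the way it was pushed; its foot end is then an upright face 44 mm high to push on
- bay_near (a point): nearer (to the robot) bay of the grey fixed tray: point on the worktop, middle of the end wall's inner face. x points into the tray (push direction), z up. Bay 86 mm wide, 100 mm deep (mouth at x = -100), walls 22 mm high, lead-ins flare to 30 mm before the mouth; tab slot 34 mm wide in the end wall; floor level with the worktop. Fully home, the cassette's foot end is at x = -110 mm. Other bay: 130 mm away along its own -y
- bay_far (a point): farther bay of the grey fixed tray: point on the worktop, middle of the end wall's inner face. x points into the tray (push direction), z up. Bay 86 mm wide, 100 mm deep (mouth at x = -100), walls 22 mm high, lead-ins flare to 30 mm before the mouth; tab slot 34 mm wide in the end wall; floor level with the worktop. Fully home, the cassette's foot end is at x = -110 mm. Other bay: 130 mm away along its own +y
- clear_vial: bystander: small capped glass vial, 28 mm across, 60 mm high, between the two lanes before the tray's middle; origin at the centre of its foot, z up
- lab_beaker: bystander: clear beaker, 50 mm across, 59 mm high, beside the lane of the far bay; origin at the centre of its foot, z up
- glass_cylinder: bystander: measuring cylinder with a blue foot, 42 x 48 mm, 121 mm high, behind the cassettes; origin at the centre of its foot, z up
Mind the look-alikes: they are no part of the job. Leave any red look-alike of the cassette_blue alone.

How it is judged:
By the outcome, as a careful person would: the job done as asked, in the order asked, and still so for the second after the job is handed in, with the robot touching nothing.
It also fails if it takes over 72 s, if anything falls off the work surface, if the arm or the gripper's body presses on something with over 40 N, if the wrist force passes 120 N, or if a joint passes its speed limit or range.

## Working session

There is one attempt and no reset: what is moved stays moved. The work goes in short steps, Python scripts to look and compute and a tool call to move; the robot and the scene stay as the last step left them, time stands still between calls to the robot, and variables do not carry over. Pictures are saved under pics/ and viewed, at most 10 in all, crops included, and the job is handed in when it is done.

Besides the shell and the picture viewer there is one more tool, called after "Call:" as name(argument=value, ...) on one line, values as JSON. send_rows: Moves the arm, as the interface text tells. Its arguments: {"type":"object","properties":{"xyz":{"type":"array"},"delta_rot":{"type":"array"},"gripper":{"type":"number"},"force":{"type":"number"}},"required":["xyz","delta_rot"]}

```bash
mkdir -p pics; cat > h.py <<'E'
import numpy as np, cv2
from rig import readout, viewer, order, manip
def get(n):
    d=viewer.get_image(n); np.savez(''+n+'.npz',**d); return d
def pts(d):
    h,w=d['depth'].shape; v,u=np.mgrid[:h,:w]; K=d['K']; z=d['depth']
    c=np.stack([(u-K[0,2])/K[0,0]*z,-(v-K[1,2])/K[1,1]*z,-z,np.ones_like(z)],-1)
    return (c@np.linalg.inv(d['camera_from_world']).T)[...,:3]
E
python3 - <<'E'
from h import *
a=get('top');b=get('side')
for n,d in(('top',a),('side',b)): cv2.imwrite(f'pics/{n}0.png',cv2.resize(d['color'][...,::-1],(800,600))); print(np.linalg.inv(d['camera_from_world']).round(3),d['K'].round(1))
print(readout.get_state())
E
```

```text
[[ 0.01   0.997 -0.075  0.47 ]
 [-1.     0.011  0.011 -0.062]
 [ 0.012  0.074  0.997  1.194]
 [ 0.     0.     0.     1.   ]] [[442.2   0.  256.3]
 [  0.  442.2 189. ]
 [  0.    0.    1. ]]
[[-0.951  0.106 -0.289  0.28 ]
 [-0.307 -0.381  0.872  0.725]
 [-0.018  0.919  0.395  0.453]
 [ 0.     0.     0.     1.   ]] [[388.6   0.  255.2]
 [  0.  388.6 191.6]
 [  0.    0.    1. ]]
{'clock': 0.1, 'qpos': array([-1.42199991e+00,  2.76560430e-01,  1.50598186e+00,  7.70208764e-06,
        1.36072255e+00, -1.20996481e-01]), 'qd': array([-9.92842232e-04, -1.12002583e-04, -2.74004874e-03, -8.36100819e-05,
        1.55526893e-03, -1.26762687e-03]), 'effort': array([ 1.28238851e-03, -4.17699087e+01, -2.46405494e+01, -3.11708436e-04,
        5.80386069e-03, -8.58475914e-06]), 'position': array([ 0.1531861 , -0.55373906,  0.2305197 ]), 'ee_rot': array([-8.36064843e-04,  9.90915025e-01,  1.34486858e-01, -7.85595337e-06]), 'contact_force': array([-1.29963311, -0.27804342,  0.30471542]), 'moment': array([-0.0256674 , -0.02468493, -0.08858576]), 'gripper_force': 0.0, 'width': 0.08552073042502621}
```

View pics/top0.png

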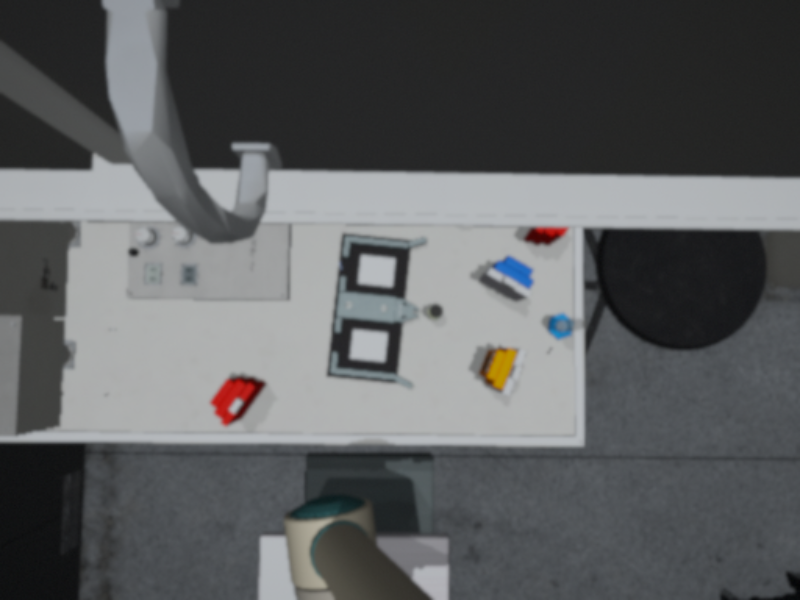

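View pics/side0.png

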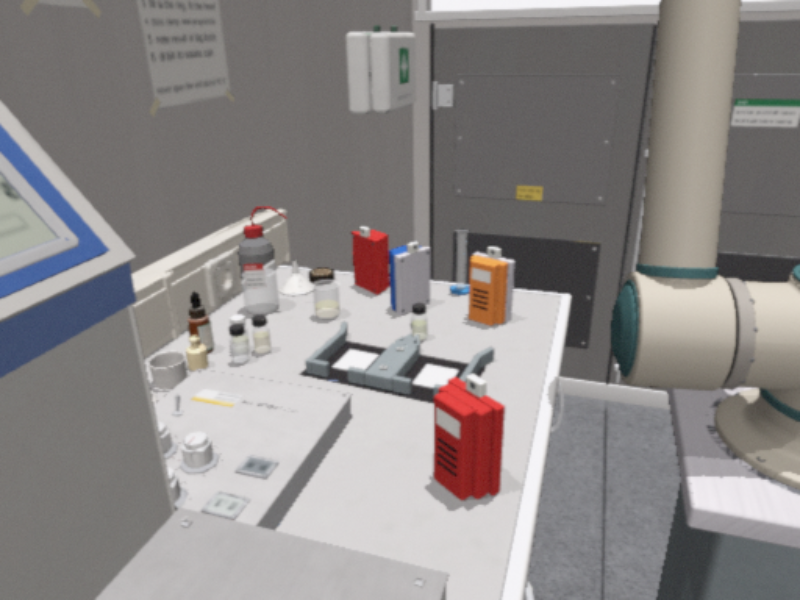

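The top view shows the tray (px 340–420, 235–385 of 800x600) with its mouths towards −y (right). Blue is at (512,275) with its plate roughly facing the tray. Orange is at (500,370) with its plate facing away. The vial is at (434,311) and the cylinder foot at (560,326). The side view shows the beaker at (326,298), in the far lane. Next I'll measure.

```bash
python3 - <<'E'
from h import *
a=dict(np.load('top.npz'));P=pts(a)
hsv=cv2.cvtColor(a['color'],cv2.COLOR_RGB2HSV)
Z=P[...,2];X=P[...,0];Y=P[...,1]
print('table z',np.median(Z[200:260,100:200]))
for n,(cx,cy) in dict(blue=(328,177),orange=(321,237)).items():
    R=np.zeros(Z.shape,bool);R[cy-25:cy+25,cx-25:cx+25]=1
    m=R&(Z>.09)&(Z<.118); t=R&(Z>.118)
    sat=hsv[...,1]>120
    for k,mm in(('all',m),('col',m&sat),('alu',m&~sat),('tab',t)):
        q=np.stack([X[mm],Y[mm]],-1)
        if len(q)<3: print(n,k,len(q));continue
        print(n,k,len(q),q.mean(0).round(4),cv2.minAreaRect((q*1000).astype(np.float32)), Z[mm].max().round(3))
for n,(u,v,r) in dict(vial=(278,199,8),cyl=(358,209,14)).items():
    R=np.zeros(Z.shape,bool);R[v-r:v+r,u-r:u+r]=1
    m=R&(Z>.012);print(n,m.sum(),X[m].min(),X[m].max(),Y[m].min(),Y[m].max(),Z[m].max())
# tray raised
m=(Z>.012)&(Z<.04); s=np.zeros_like(m);s[148:252,205:278]=1;m&=s
cv2.imwrite('pics/tray.png',cv2.resize(np.hstack([a['color'][140:260,200:390,::-1]]),(760,480),interpolation=cv2.INTER_CUBIC))
for v in range(148,252,4):
    c=np.where(m[v])[0]
    if len(c):print(v,[(int(k),round(float(X[v,k]),3),round(float(Y[v,k]),3),round(float(Z[v,k]),3)) for k in (c[0],c[-1])],len(c))
b=dict(np.load('side.npz'));Q=pts(b)
s=np.zeros(Q.shape[:2],bool);s[172:206,196:222]=1
m=s&(Q[...,2]>.01)&(Q[...,2]<.07);q=Q[m];print('beaker',q.min(0),q.max(0),np.median(q,0))
E
```

```text
table z -1.636920403003117e-06
blue all 445 [ 0.5874 -0.2517] ((589.0658569335938, -253.45147705078125), (76.19853973388672, 44.22055435180664), 60.667667388916016) 0.118
blue col 242 [ 0.5927 -0.2545] ((594.071533203125, -255.2723388671875), (63.594669342041016, 27.197450637817383), 59.68693161010742) 0.115
blue alu 203 [ 0.5811 -0.2484] ((589.0658569335938, -253.45147705078125), (76.19853973388672, 44.22055435180664), 60.667667388916016) 0.118
blue tab 50 [ 0.5596 -0.2193] ((529.4364013671875, -155.6492462158203), (21.694108963012695, 220.051025390625), 26.782901763916016) 1.194
orange all 463 [ 0.4404 -0.2381] ((440.41558837890625, -238.48846435546875), (45.196510314941406, 74.4962158203125), 67.56856536865234) 0.117
orange col 310 [ 0.4419 -0.2319] ((441.88140869140625, -232.05142211914062), (31.943674087524414, 63.17499923706055), 67.15802001953125) 0.117
orange alu 153 [ 0.4374 -0.2506] ((440.41558837890625, -238.48846435546875), (45.196510314941406, 74.4962158203125), 67.56856536865234) 0.117
orange tab 56 [ 0.4415 -0.216 ] ((457.05523681640625, -162.11581420898438), (200.1128
[... 774 characters left out ...]
] 45
196 [(216, 0.538, 0.031, 0.023), (267, 0.539, -0.104, 0.025)] 51
200 [(216, 0.527, 0.031, 0.026), (273, 0.529, -0.121, 0.014)] 52
204 [(215, 0.517, 0.034, 0.019), (277, 0.519, -0.131, 0.016)] 31
208 [(215, 0.506, 0.033, 0.021), (218, 0.506, 0.026, 0.019)] 4
228 [(212, 0.453, 0.04, 0.021), (215, 0.453, 0.033, 0.017)] 4
232 [(212, 0.443, 0.04, 0.021), (215, 0.443, 0.032, 0.023)] 4
236 [(212, 0.432, 0.04, 0.02), (229, 0.433, -0.005, 0.019)] 18
240 [(231, 0.422, -0.01, 0.024), (255, 0.423, -0.074, 0.019)] 25
244 [(255, 0.413, -0.074, 0.024), (262, 0.413, -0.092, 0.023)] 8
beaker [ 0.6868738  -0.35002659  0.01005062] [ 0.81774024 -0.14763237  0.06172383] [ 0.71434411 -0.1660374   0.03157117]
```

View pics/tray.png

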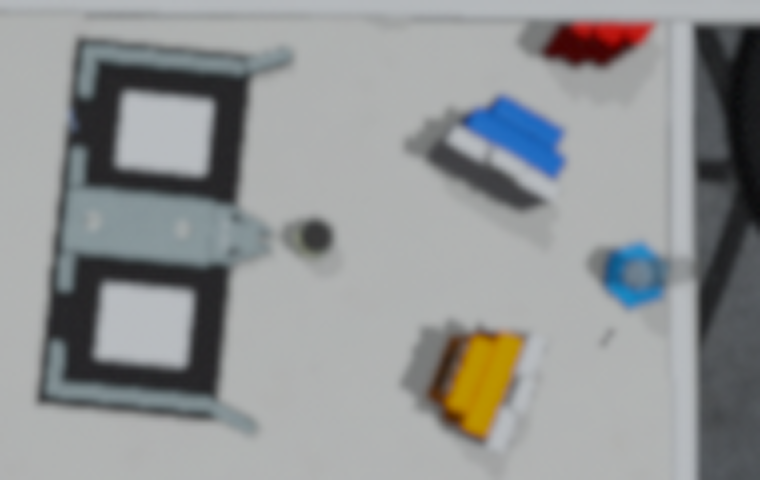

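Crop shows both tray bays with end wall at left (82,40)–(42,400), divider (70–265, 190–260), and mouths to the right. I'll fit the wall edges next.

```bash
python3 - <<'E'
from h import *
a=dict(np.load('top.npz'));im=a['color'].astype(int);K=a['K'];T=np.linalg.inv(a['camera_from_world'])
def ray(u,v,h):
    c=T[:3,:3]@np.array([(u-K[0,2])/K[0,0],-(v-K[1,2])/K[1,1],-1]);o=T[:3,3];return (o+c*(h-o[2])/c[2])[:2]
hsv=cv2.cvtColor(a['color'],cv2.COLOR_RGB2HSV)
print('teal',im[199,235],'table',im[170,285],'black',im[175,226], im[222,232])
teal=((im[...,2]-im[...,0]>12)&(im[...,0]>70)).astype(np.uint8)
dark=(im.sum(2)<180).astype(np.uint8)
cols=range(226,257,2)
E_={}
for u in cols:
    c=teal[145:258,u]; d=np.diff(np.r_[0,c,0]); st=np.where(d==1)[0]+145; en=np.where(d==-1)[0]+145
    E_[u]=list(zip(st.tolist(),en.tolist()))
print(E_)
R=[]
for v in range(156,250,3):
    c=np.where(teal[v,200:232])[0]+200
    if len(c): R.append((v,int(c[0]),int(c[-1])+1))
print(R)
p=np.array([ray(c0-.5,v,.022) for v,c0,_ in R]);print('endwall outer fit y=ax+b',np.polyfit(p[:,0],p[:,1],1))
q=np.array([ray(c1-.5,v,.022) for v,c0,c1 in R if c1-c0<6]);print('inner',np.polyfit(q[:,0],q[:,1],1))
# divider centre & outer
for nm,idx in(('top',0),('div',1),('bot',2)):
    for k in(0,1):
        pp=np.array([ray(u,E_[u][idx][k]-.5,.022) for u in cols if len(E_[u])==3])
        if len(pp)>3: f=np.polyfit(pp[:,1],pp[:,0],1);print(nm,k,f)
# red lookalike near blue, from side
b=dict(np.load('side.npz'));Q=pts(b);h2=cv2.cvtColor(b['color'],cv2.COLOR_RGB2HSV)
s=np.zeros(Q.shape[:2],bool);s[145:190,222:252]=1
m=s&((h2[...,0]<8)|(h2[...,0]>172))&(h2[...,1]>130);q=Q[m];print('red',np.percentile(q,[3,97],0))
s=np.zeros(Q.shape[:2],bool);s[180:203,201:217]=1
m=s&(Q[...,2]>.01)&(Q[...,2]<.055);q=Q[m];print('beaker',np.percentile(q,[5,50,95],0))
P=pts(a);s=np.zeros(P.shape[:2],bool);s[198:222,347:369]=1
m=s&(hsv[...,0]>95)&(hsv[...,0]<115)&(hsv[...,1]>130);print('cyl',np.percentile(P[m],[3,50,97],0))
E
```

```text
teal [136 151 154] table [176 178 177] black [39 38 40] [184 188 191]
{226: [], 228: [], 230: [], 232: [], 234: [], 236: [], 238: [], 240: [], 242: [], 244: [], 246: [], 248: [], 250: [], 252: [], 254: [], 256: []}
[(156, 220, 224), (159, 220, 224), (162, 220, 223), (168, 217, 219), (171, 217, 219), (177, 218, 221), (180, 218, 221), (183, 217, 221), (186, 217, 222), (189, 217, 232), (192, 216, 232), (195, 216, 232), (198, 215, 232), (201, 215, 232), (204, 215, 232), (207, 214, 219), (210, 214, 218), (225, 213, 215), (228, 212, 216), (231, 212, 216), (234, 212, 216), (237, 212, 232), (240, 224, 232)]
endwall outer fit y=ax+b [-0.04858404  0.05803785]
inner [-0.07884096  0.06638518]
red [[ 0.64830674 -0.32657532  0.00875762]
 [ 0.71708416 -0.2840048   0.11148788]]
beaker [[ 0.69011988 -0.19370038  0.01228095]
 [ 0.70622547 -0.15603604  0.03653342]
 [ 0.72873286 -0.14956657  0.0533178 ]]
cyl [[ 0.49184726 -0.36362192  0.002698  ]
 [ 0.50778398 -0.34509756  0.00652128]
 [ 0.52687234 -0.33395268  0.06465741]]
```

```bash
python3 - <<'E'
from h import *
a=dict(np.load('top.npz'));im=a['color'].astype(int);K=a['K'];T=np.linalg.inv(a['camera_from_world'])
def ray(u,v,h):
    c=T[:3,:3]@np.array([(u-K[0,2])/K[0,0],-(v-K[1,2])/K[1,1],-1]);o=T[:3,3];return (o+c*(h-o[2])/c[2])[:2]
teal=((im[...,2]-im[...,0]>10)&(im[...,0]>60)&(im[...,0]<165)).astype(int)
S={'top':[],'div':[],'bot':[]}
for u in range(224,257,2):
    c=teal[145:258,u]; d=np.diff(np.r_[0,c,0]); st=np.where(d==1)[0]+145; en=np.where(d==-1)[0]+145
    for s,e in zip(st,en):
        if e-s<2: continue
        n='top' if e<165 else 'bot' if s>228 else 'div' if e-s>12 else None
        if n: S[n].append((u,s-.5,e-.5))
for n,l in S.items():
    for k in(1,2):
        p=np.array([ray(t[0],t[k],.022) for t in l]); f=np.polyfit(p[:,1],p[:,0],1); print(n,k,len(l),f.round(4),np.std(p[:,0]-np.polyval(f,p[:,1])).round(4), 'x at y=-.05',np.polyval(f,-.05).round(4))
E
```

```text
top 1 17 [0.094  0.6587] 0.0008 x at y=-.05 0.654
top 2 17 [0.0559 0.6453] 0.0015 x at y=-.05 0.6425
div 1 14 [0.1214 0.5639] 0.0011 x at y=-.05 0.5578
div 2 14 [0.0677 0.5164] 0.0012 x at y=-.05 0.5131
bot 1 17 [0.1423 0.4341] 0.0016 x at y=-.05 0.4269
bot 2 17 [0.1058 0.4211] 0.0009 x at y=-.05 0.4158
```

Call:
send_rows(xyz=[[0.017, 0.0186, 0], [0.017, 0.0186, 0], [0.017, 0.0186, 0], [0.017, 0.0186, 0], [0.017, 0.0186, 0], [0.017, 0.0186, 0], [0.017, 0.0186, 0], [0.017, 0.0186, 0], [0.017, 0.0186, 0], [0.017, 0.0186, 0], [0.017, 0.0186, 0], [0.017, 0.0186, 0]], delta_rot=[[0, 0, 8.4], [0, 0, 8.4], [0, 0, 8.4], [0, 0, 8.4], [0, 0, 8.4], [0, 0, 8.4], [0, 0, 8.4], [0, 0, 8.4], [0, 0, 8.4], [0, 0, 8.4], [0, 0, 8.4], [0, 0, 8.4]], gripper=0.07)

```text
clock: 1.3
position: [0.3577, -0.33, 0.231]
ee_rot: [-0.0, 0.525, 0.851, 0.0]
contact_force: [-0.5, -1.5, -1.0]
width: 0.0699
gripper_force: 0.0
```

Call:
send_rows(xyz=[[0.017, 0.0186, 0], [0.017, 0.0186, 0], [0.017, 0.0186, 0], [0.017, 0.0186, 0], [0.014, 0.0175, 0], [0, 0, 0], [0, 0, 0]], delta_rot=[[0, 0, 8.3], [0, 0, 8.3], [0, 0, 8.3], [0, 0, 8.3], [0, 0, 8.1], [0, 0, 0], [0, 0, 0]])

```text
clock: 2.0
position: [0.439, -0.239, 0.231]
ee_rot: [-0.001, 0.195, 0.981, -0.0]
contact_force: [0.2, -0.1, 0.3]
width: 0.0705
gripper_force: 0.0
```

```bash
cat >> h.py <<'E'
def st():
    from scipy.spatial.transform import Rotation as R
    s=readout.get_state();q=s['ee_rot'];M=R.from_quat([q[1],q[2],q[3],q[0]]).as_matrix()
    print('t',round(s['clock'],2),'p',s['position'].round(4),'phi',np.degrees(np.arctan2(M[1,1],M[0,1])).round(2),'z',M[:,2].round(3),'F',s['contact_force'].round(1),'w',round(s['width'],4),'q6',np.degrees(s['qpos'][5]).round(1))
E
python3 -c "from h import *;st()"
```

```text
t 2.0 p [ 0.439 -0.239  0.231] phi 67.53 z [-0.001 -0.    -1.   ] F [ 0.2 -0.1  0.3] w 0.0705 q6 -104.0
```

Call:
send_rows(xyz=[[0, 0, -0.033], [0, 0, -0.033], [0, 0, -0.033], [0, 0, -0.033], [0, 0, -0.028], [0, 0, 0], [0, 0, 0]], delta_rot=[[0, 0, 0], [0, 0, 0], [0, 0, 0], [0, 0, 0], [0, 0, 0], [0, 0, 0], [0, 0, 0]])

```text
clock: 2.7
position: [0.4389, -0.2399, 0.0715]
ee_rot: [-0.0, 0.195, 0.981, 0.0]
contact_force: [0.0, 0.4, -0.7]
width: 0.0698
gripper_force: 0.0
```

Call:
send_rows(xyz=[[0, 0, 0], [0, 0, 0], [0, 0, 0], [0, 0, 0], [0, 0, 0], [0, 0, 0]], delta_rot=[[0, 0, 0], [0, 0, 0], [0, 0, 0], [0, 0, 0], [0, 0, 0], [0, 0, 0]], gripper=0.03, force=30)

```text
clock: 3.3
position: [0.4403, -0.2399, 0.073]
ee_rot: [0.002, 0.195, 0.981, -0.001]
contact_force: [-0.6, 1.1, 6.7]
width: 0.0435
gripper_force: 26.8
```

```bash
python3 - <<'E'
from h import *
st();b=get('side');a=get('top')
cv2.imwrite('pics/grip.png',np.hstack([cv2.resize(b['color'][100:250,200:360,::-1],(400,375)),cv2.resize(a['color'][140:260,240:368,::-1],(400,375))]))
E
```

```text
t 3.3 p [ 0.4403 -0.2399  0.073 ] phi 67.56 z [ 0.003 -0.002 -1.   ] F [-0.6  1.1  6.7] w 0.0435 q6 -104.1
```

View pics/grip.png

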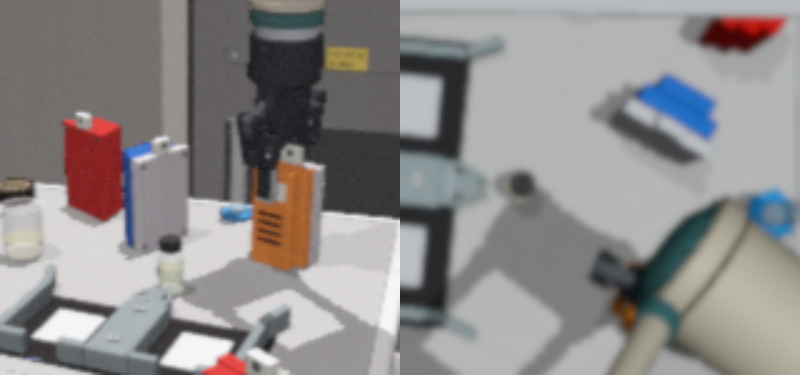

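The picture shows orange pinched at the top (side view at 290,170) and the bystanders undisturbed. Now I'll turn it by −163° while sliding slightly.

Call:
send_rows(xyz=[[0.0005, -0.0007, 0], [0.0005, -0.0007, 0], [0.0005, -0.0007, 0], [0.0005, -0.0007, 0], [0.0005, -0.0007, 0], [0.0005, -0.0007, 0], [0.0005, -0.0007, 0], [0.0005, -0.0007, 0], [0.0005, -0.0007, 0], [0.0005, -0.0007, 0], [0.0005, -0.0007, 0], [0.0005, -0.0007, 0]], delta_rot=[[0, 0, -8], [0, 0, -8], [0, 0, -8], [0, 0, -8], [0, 0, -8], [0, 0, -8], [0, 0, -8], [0, 0, -8], [0, 0, -8], [0, 0, -8], [0, 0, -8], [0, 0, -8]])

```text
clock: 4.6
position: [0.445, -0.2487, 0.0729]
ee_rot: [0.001, 0.86, 0.51, -0.001]
contact_force: [-2.3, -0.7, 7.7]
width: 0.0436
gripper_force: 27.6
```

Call:
send_rows(xyz=[[0.0005, -0.0007, 0], [0.0005, -0.0007, 0], [0.0005, -0.0007, 0], [0.0005, -0.0007, 0], [0.0005, -0.0007, 0], [0.0005, -0.0007, 0], [0.0005, -0.0007, 0], [0.0005, -0.0007, 0], [0.0005, 0, 0], [0, 0, 0], [0, 0, 0], [0, 0, 0]], delta_rot=[[0, 0, -8], [0, 0, -8], [0, 0, -8], [0, 0, -8], [0, 0, -8], [0, 0, -8], [0, 0, -8], [0, 0, -8], [0, 0, -2.8], [0, 0, 0], [0, 0, 0], [0, 0, 0]])

```text
clock: 5.8
position: [0.449, -0.2529, 0.0728]
ee_rot: [0.0, 0.999, -0.046, -0.0]
contact_force: [-3.4, 0.9, 9.7]
width: 0.0438
gripper_force: 27.3
```

```bash
python3 -c "from h import *;st()"
```

```text
t 5.8 p [ 0.449  -0.2529  0.0728] phi -95.24 z [-0.001 -0.    -1.   ] F [-3.4  0.9  9.7] w 0.0438 q6 58.2
```

Call:
send_rows(xyz=[[0.002, -0.0005, 0], [0, 0, 0]], delta_rot=[[0, 0, 0], [0, 0, 0]])

```text
clock: 6.0
position: [0.4494, -0.253, 0.0729]
ee_rot: [-0.0, 0.999, -0.045, -0.002]
contact_force: [-7.3, 1.6, 12.0]
width: 0.0435
gripper_force: 27.7
```

Call:
send_rows(xyz=[[0, 0, 0], [0, 0, 0], [0, 0, 0.015], [0, 0, 0.025], [0, 0, 0.03], [0, 0, 0.03]], delta_rot=[[0, 0, 0], [0, 0, 0], [0, 0, 0], [0, 0, 0], [0, 0, 0], [0, 0, 0]], gripper=0.07)

```text
clock: 6.6
position: [0.4518, -0.2535, 0.1721]
ee_rot: [-0.0, 0.999, -0.046, -0.0]
contact_force: [0.3, 0.1, 0.2]
width: 0.0698
gripper_force: 0.0
```

Call:
send_rows(xyz=[[-0.0004, -0.0045, 0], [-0.0004, -0.0045, 0], [-0.0004, -0.0045, 0], [-0.0004, -0.0045, 0], [-0.0004, -0.0045, 0], [-0.0004, -0.0045, 0], [-0.0004, -0.0045, 0], [-0.0004, -0.0045, 0], [-0.0004, -0.0045, 0], [-0.0004, -0.0045, 0], [0, 0, 0], [0, 0, 0]], delta_rot=[[0, 0, 8.2], [0, 0, 8.2], [0, 0, 8.2], [0, 0, 8.2], [0, 0, 8.2], [0, 0, 8.2], [0, 0, 8.2], [0, 0, 8.2], [0, 0, 8.2], [0, 0, 8.2], [0, 0, 8], [0, 0, 0]], gripper=0.015)

```text
clock: 7.8
position: [0.4479, -0.2988, 0.1712]
ee_rot: [0.0, 0.739, 0.674, 0.0]
contact_force: [-0.5, -0.3, -0.5]
width: 0.0155
gripper_force: 0.0
```

```bash
python3 - <<'E'
from h import *
st();b=get('side');a=get('top')
cv2.imwrite('pics/turn1.png',np.hstack([cv2.resize(b['color'][100:250,200:360,::-1],(400,375)),cv2.resize(a['color'][140:260,240:368,::-1],(400,375))]))
E
```

```text
t 7.8 p [ 0.4479 -0.2988  0.1712] phi -5.27 z [ 0.  0. -1.] F [-0.5 -0.3 -0.5] w 0.0155 q6 -35.9
```

View pics/turn1.png

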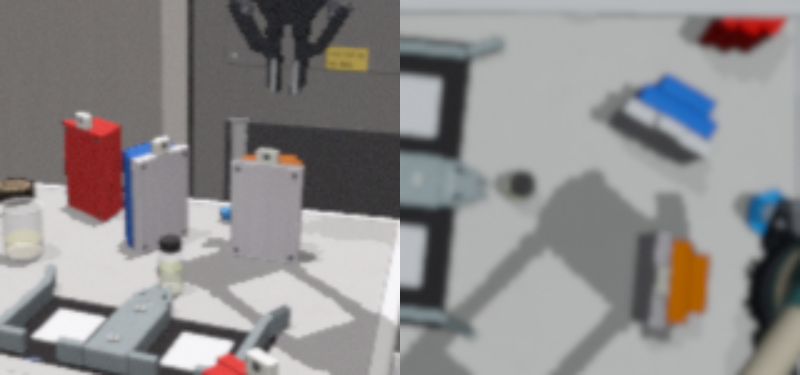

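Orange stands turned, with its plate facing the tray (side view at 265,205). Next I'll tip it.

Call:
send_rows(xyz=[[0, 0, -0.027], [0, 0, -0.027], [0, 0, -0.027], [0, 0, 0], [0.0005, 0.006, 0], [0.0005, 0.006, 0], [0.0005, 0.006, 0], [0.0005, 0.006, 0], [0.0005, 0.006, 0], [0.0005, 0.006, 0]], delta_rot=[[0, 0, 0], [0, 0, 0], [0, 0, 0], [0, 0, 0], [0, 0, 0], [0, 0, 0], [0, 0, 0], [0, 0, 0], [0, 0, 0], [0, 0, 0]])

```text
clock: 8.9
position: [0.4509, -0.262, 0.0908]
ee_rot: [0.0, 0.739, 0.674, 0.0]
contact_force: [-0.4, -1.2, -0.2]
width: 0.0148
gripper_force: 0.2
```

Call:
send_rows(xyz=[[0.0005, 0.006, 0], [0.0005, 0.006, 0], [0.0005, 0.006, 0], [0.0005, 0.005, 0], [0, 0, 0], [0, 0, 0], [0, 0, 0], [0, 0, 0], [0, 0, 0]], delta_rot=[[0, 0, 0], [0, 0, 0], [0, 0, 0], [0, 0, 0], [0, 0, 0], [0, 0, 0], [0, 0, 0], [0, 0, 0], [0, 0, 0]])

```text
clock: 9.8
position: [0.4527, -0.2399, 0.0903]
ee_rot: [0.0, 0.739, 0.674, 0.0]
contact_force: [-0.0, -0.3, 0.4]
width: 0.015
gripper_force: 0.0
```

```bash
python3 - <<'E'
from h import *
st();b=get('side');a=get('top')
cv2.imwrite('pics/tip1.png',np.hstack([cv2.resize(b['color'][100:250,200:360,::-1],(400,375)),cv2.resize(a['color'][140:260,240:368,::-1],(400,375))]))
E
```

```text
t 9.8 p [ 0.4527 -0.2399  0.0903] phi -5.26 z [ 0. -0. -1.] F [-0.  -0.3  0.4] w 0.015 q6 -30.4
```

View pics/tip1.png

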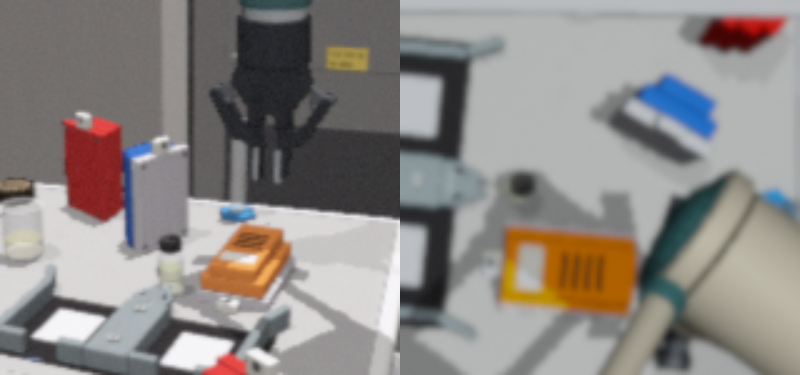

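Orange lies flat with its tab toward the near bay (top view tab at 490,262). Now I'll push it home.

Call:
send_rows(xyz=[[-0.0012, -0.0135, 0], [-0.0012, -0.0135, 0], [0, 0, 0], [0, 0, -0.02], [0, 0, -0.03], [0, 0, -0.023], [0, 0, 0], [0, 0, 0]], delta_rot=[[0, 0, 0], [0, 0, 0], [0, 0, 0], [0, 0, 0], [0, 0, 0], [0, 0, 0], [0, 0, 0], [0, 0, 0]], gripper=0.04)

```text
clock: 10.7
position: [0.4503, -0.2669, 0.0173]
ee_rot: [-0.0, 0.739, 0.674, 0.0]
contact_force: [0.2, -0.9, -0.1]
width: 0.0399
gripper_force: 0.0
```

Call:
send_rows(xyz=[[0.0009, 0.01, 0], [0.0009, 0.01, 0], [0.0009, 0.01, 0], [0.0009, 0.01, 0], [0.0009, 0.01, 0], [0.0009, 0.01, 0], [0.0009, 0.01, 0], [0.0009, 0.01, 0], [0.0009, 0.01, 0], [0.0009, 0.01, 0], [0, 0, 0]], delta_rot=[[0, 0, 0], [0, 0, 0], [0, 0, 0], [0, 0, 0], [0, 0, 0], [0, 0, 0], [0, 0, 0], [0, 0, 0], [0, 0, 0], [0, 0, 0], [0, 0, 0]])

```text
clock: 11.8
position: [0.4593, -0.165, 0.0175]
ee_rot: [-0.0, 0.738, 0.674, 0.0]
contact_force: [-0.7, -0.0, 0.8]
width: 0.0401
gripper_force: 0.0
```

```bash
python3 - <<'E'
from h import *
st();b=get('side');a=get('top')
P=pts(a);hsv=cv2.cvtColor(a['color'],cv2.COLOR_RGB2HSV)
m=(hsv[...,0]<22)&(hsv[...,0]>8)&(hsv[...,1]>150)&(P[...,2]>.005)&(P[...,2]<.06);m[:,:200]=0;m[:150]=0
q=P[m][:,:2]*1000;print(m.sum(),cv2.minAreaRect(q.astype(np.float32)),np.percentile(q,[2,98],0))
E
```

```text
t 11.8 p [ 0.4593 -0.165   0.0175] phi -5.19 z [ 0.     0.001 -1.   ] F [-0.7 -0.   0.8] w 0.0401 q6 -22.8
392 ((469.3551940917969, -83.34408569335938), (73.77255249023438, 60.59019470214844), 84.2072525024414) [[ 441.26849941 -116.92629077]
 [ 499.18506387  -48.65151779]]
```

Call:
send_rows(xyz=[[0.0007, 0.008, 0], [0.0007, 0.008, 0], [0.0007, 0.008, 0], [0.0007, 0.008, 0], [0.0007, 0.008, 0], [0.0007, 0.008, 0], [0.0005, 0.005, 0], [0.0005, 0.005, 0], [0.0005, 0.005, 0], [0, 0, 0]], delta_rot=[[0, 0, 0], [0, 0, 0], [0, 0, 0], [0, 0, 0], [0, 0, 0], [0, 0, 0], [0, 0, 0], [0, 0, 0], [0, 0, 0], [0, 0, 0]])

```text
clock: 12.9
position: [0.465, -0.1028, 0.0174]
ee_rot: [-0.0, 0.739, 0.674, 0.0]
contact_force: [0.3, -0.1, -0.1]
width: 0.0401
gripper_force: 0.0
```

Call:
send_rows(xyz=[[0.0004, 0.004, 0], [0.0004, 0.004, 0], [0, 0, 0]], delta_rot=[[0, 0, 0], [0, 0, 0], [0, 0, 0]])

```text
clock: 13.2
position: [0.466, -0.0952, 0.0174]
ee_rot: [-0.0, 0.739, 0.674, 0.0]
contact_force: [-0.2, 0.4, 0.5]
width: 0.0399
gripper_force: 0.0
```

Call:
send_rows(xyz=[[0.0003, 0.003, 0], [0.0003, 0.003, 0]], delta_rot=[[0, 0, 0], [0, 0, 0]])

```text
clock: 13.4
position: [0.4667, -0.0901, 0.0174]
ee_rot: [0.001, 0.739, 0.674, -0.0]
contact_force: [-1.5, -15.1, 1.6]
width: 0.0399
gripper_force: 7.9
```

```bash
python3 - <<'E'
from h import *
st();b=get('side');a=get('top')
P=pts(a);hsv=cv2.cvtColor(a['color'],cv2.COLOR_RGB2HSV)
m=(hsv[...,0]<22)&(hsv[...,0]>8)&(hsv[...,1]>150)&(P[...,2]>.005)&(P[...,2]<.06);m[:,:200]=0;m[:150]=0
q=P[m][:,:2]*1000;print(m.sum(),cv2.minAreaRect(q.astype(np.float32)),np.percentile(q,[2,98],0))
cv2.imwrite('pics/push1.png',np.hstack([cv2.resize(b['color'][190:270,180:350,::-1],(500,235)),cv2.resize(a['color'][140:260,200:300,::-1],(300,235))]))
E
```

```text
t 13.4 p [ 0.4667 -0.0901  0.0174] phi -5.22 z [ 0.    -0.001 -1.   ] F [ -1.5 -15.1   1.6] w 0.0399 q6 -14.0
152 ((478.56158447265625, 8.819229125976562), (39.57868957519531, 60.40659713745117), 82.03755187988281) [[448.53480159 -12.67412637]
 [508.60385774  28.26579923]]
```

View pics/push1.png

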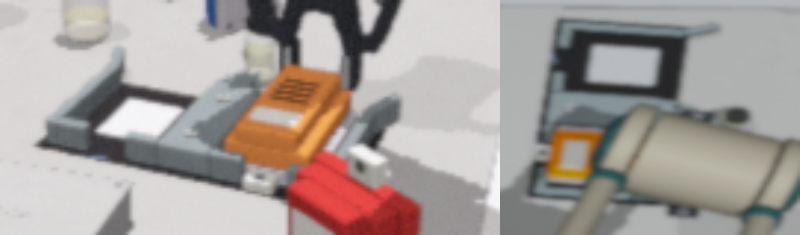

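Orange is in the bay with its tab through the end-wall slot (262,180), and the force shows it meeting the wall. I'll press a bit more to confirm, then go to blue.

Call:
send_rows(xyz=[[0.0001, 0.0015, 0], [0.0001, 0.0015, 0], [0, 0, 0]], delta_rot=[[0, 0, 0], [0, 0, 0], [0, 0, 0]])

```text
clock: 13.8
position: [0.4668, -0.0902, 0.0177]
ee_rot: [0.003, 0.738, 0.675, -0.002]
contact_force: [-2.6, -15.5, 0.7]
width: 0.04
gripper_force: 7.9
```

Call:
send_rows(xyz=[[-0.0015, -0.016, 0], [-0.0015, -0.016, 0], [0, 0, 0.03], [0, 0, 0.045], [0, 0, 0.045], [0, 0, 0.04], [0.025, -0.027, 0], [0.025, -0.027, 0], [0.025, -0.027, 0], [0.025, -0.027, 0], [0.025, -0.027, 0], [0, 0, 0]], delta_rot=[[0, 0, 0], [0, 0, 0], [0, 0, 0], [0, 0, 0], [0, 0, 0], [0, 0, 0], [0, 0, -4.8], [0, 0, -4.8], [0, 0, -4.8], [0, 0, -4.8], [0, 0, -4.8], [0, 0, 0]], gripper=0.06)

```text
clock: 15.0
position: [0.5917, -0.2567, 0.1763]
ee_rot: [0.001, 0.863, 0.504, 0.001]
contact_force: [-1.1, -0.1, -0.3]
width: 0.0602
gripper_force: 0.0
```

```bash
python3 -c "from h import *;st()"
```

```text
t 15.0 p [ 0.5917 -0.2567  0.1763] phi -29.41 z [ 0.002 -0.001 -1.   ] F [-1.1 -0.1 -0.3] w 0.0602 q6 -0.2
```

Call:
send_rows(xyz=[[-0.0025, 0.003, 0], [0, 0, 0], [0, 0, -0.035], [0, 0, -0.035], [0, 0, -0.033], [0, 0, 0], [0, 0, 0]], delta_rot=[[0, 0, 0.1], [0, 0, 0], [0, 0, 0], [0, 0, 0], [0, 0, 0], [0, 0, 0], [0, 0, 0]])

```text
clock: 15.7
position: [0.5857, -0.2497, 0.0749]
ee_rot: [-0.0, 0.862, 0.507, -0.0]
contact_force: [-0.9, -1.0, -0.4]
width: 0.0603
gripper_force: 0.0
```

Call:
send_rows(xyz=[[0, 0, 0], [0, 0, 0], [0, 0, 0], [0, 0, 0], [0, 0, 0], [0, 0, 0]], delta_rot=[[0, 0, 0], [0, 0, 0], [0, 0, 0], [0, 0, 0], [0, 0, 0], [0, 0, 0]], gripper=0.03, force=30)

```text
clock: 16.3
position: [0.5877, -0.2512, 0.0769]
ee_rot: [0.002, 0.862, 0.506, 0.001]
contact_force: [0.5, 0.9, 6.8]
width: 0.0436
gripper_force: 32.5
```

```bash
python3 -c "from h import *;st()"
```

```text
t 16.3 p [ 0.5877 -0.2512  0.0769] phi -29.14 z [ 0.004 -0.002 -1.   ] F [0.5 0.9 6.8] w 0.0436 q6 -0.3
```

Call:
send_rows(xyz=[[-0.0006, -0.0008, 0], [-0.0006, -0.0008, 0], [-0.0006, -0.0008, 0], [-0.0006, -0.0008, 0], [-0.0006, -0.0008, 0], [-0.0006, -0.0008, 0], [-0.0006, -0.0008, 0], [-0.0006, -0.0008, 0], [-0.0006, -0.0008, 0], [0, 0, 0], [0, 0, 0]], delta_rot=[[0, 0, -7.35], [0, 0, -7.35], [0, 0, -7.35], [0, 0, -7.35], [0, 0, -7.35], [0, 0, -7.35], [0, 0, -7.35], [0, 0, -7.35], [0, 0, -7.35], [0, 0, 0], [0, 0, 0]])

```text
clock: 17.4
position: [0.5817, -0.2587, 0.0769]
ee_rot: [0.001, 0.999, -0.046, 0.002]
contact_force: [-0.4, -0.4, 6.4]
width: 0.0439
gripper_force: 32.9
```

```bash
python3 -c "from h import *;st()"
```

```text
t 17.4 p [ 0.5817 -0.2587  0.0769] phi -95.32 z [ 0.003 -0.002 -1.   ] F [-0.4 -0.4  6.4] w 0.0439 q6 65.1
```

Call:
send_rows(xyz=[[0, 0, 0], [0, 0, 0], [0, 0, 0.015], [0, 0, 0.025], [0, 0, 0.03], [0, 0, 0.03]], delta_rot=[[0, 0, 0], [0, 0, 0], [0, 0, 0], [0, 0, 0], [0, 0, 0], [0, 0, 0]], gripper=0.07)

```text
clock: 18.0
position: [0.5804, -0.2576, 0.1748]
ee_rot: [-0.0, 0.999, -0.046, -0.001]
contact_force: [1.0, -0.8, 0.5]
width: 0.0698
gripper_force: 0.0
```

Call:
send_rows(xyz=[[-0.0004, -0.0045, 0], [-0.0004, -0.0045, 0], [-0.0004, -0.0045, 0], [-0.0004, -0.0045, 0], [-0.0004, -0.0045, 0], [-0.0004, -0.0045, 0], [-0.0004, -0.0045, 0], [-0.0004, -0.0045, 0], [-0.0004, -0.0045, 0], [-0.0004, -0.0045, 0], [0, 0, 0], [0, 0, 0]], delta_rot=[[0, 0, 8.2], [0, 0, 8.2], [0, 0, 8.2], [0, 0, 8.2], [0, 0, 8.2], [0, 0, 8.2], [0, 0, 8.2], [0, 0, 8.2], [0, 0, 8.2], [0, 0, 8.2], [0, 0, 8], [0, 0, 0]], gripper=0.015)

```text
clock: 19.2
position: [0.5766, -0.3029, 0.174]
ee_rot: [-0.0, 0.739, 0.674, -0.0]
contact_force: [-0.8, -0.0, 0.4]
width: 0.015
gripper_force: 0.0
```

```bash
python3 - <<'E'
from h import *
st();a=get('top')
P=pts(a);hsv=cv2.cvtColor(a['color'],cv2.COLOR_RGB2HSV);Z=P[...,2]
m=(Z>.08)&(Z<.118);m&=(P[...,1]>-.31)&(P[...,1]<-.19)&(P[...,0]>.53)&(P[...,0]<.64)
q=P[m][:,:2]*1000;print(m.sum(),cv2.minAreaRect(q.astype(np.float32)))
E
```

```text
t 19.2 p [ 0.5766 -0.3029  0.174 ] phi -5.32 z [-0.  0. -1.] F [-0.8 -0.   0.4] w 0.015 q6 -28.5
465 ((582.872314453125, -260.7491149902344), (45.01321029663086, 76.06546020507812), 83.95974731445312)
```

Call:
send_rows(xyz=[[0, 0, -0.028], [0, 0, -0.028], [0, 0, -0.028], [0, 0, 0], [0.0005, 0.006, 0], [0.0005, 0.006, 0], [0.0005, 0.006, 0], [0.0005, 0.006, 0], [0.0005, 0.006, 0], [0.0005, 0.006, 0]], delta_rot=[[0, 0, 0], [0, 0, 0], [0, 0, 0], [0, 0, 0], [0, 0, 0], [0, 0, 0], [0, 0, 0], [0, 0, 0], [0, 0, 0], [0, 0, 0]])

```text
clock: 20.25
position: [0.5799, -0.2661, 0.0908]
ee_rot: [0.0, 0.739, 0.674, 0.0]
contact_force: [0.1, -0.6, -0.8]
width: 0.0151
gripper_force: 0.1
```

Call:
send_rows(xyz=[[0.0005, 0.006, 0], [0.0005, 0.006, 0], [0.0005, 0.006, 0], [0.0005, 0.005, 0], [0, 0, 0], [0, 0, 0], [0, 0, 0], [0, 0, 0]], delta_rot=[[0, 0, 0], [0, 0, 0], [0, 0, 0], [0, 0, 0], [0, 0, 0], [0, 0, 0], [0, 0, 0], [0, 0, 0]])

```text
clock: 21.05
position: [0.5818, -0.2442, 0.0903]
ee_rot: [0.0, 0.739, 0.674, 0.0]
contact_force: [0.1, 0.1, -1.0]
width: 0.0151
gripper_force: 0.0
```

Call:
send_rows(xyz=[[-0.0012, -0.0135, 0], [-0.0012, -0.0135, 0], [0, 0, 0]], delta_rot=[[0, 0, 0], [0, 0, 0], [0, 0, 0]], gripper=0.04)

```text
clock: 21.35
position: [0.5794, -0.2737, 0.0904]
ee_rot: [0.001, 0.74, 0.673, -0.0]
contact_force: [-0.2, -0.0, -0.6]
width: 0.0402
gripper_force: 0.0
```

```bash
python3 - <<'E'
from h import *
st();b=get('side');a=get('top')
P=pts(a);hsv=cv2.cvtColor(a['color'],cv2.COLOR_RGB2HSV)
m=(hsv[...,0]<125)&(hsv[...,0]>105)&(hsv[...,1]>150)&(P[...,2]>.005)&(P[...,2]<.06)&(P[...,0]>.535)
q=P[m][:,:2]*1000;print(m.sum(),cv2.minAreaRect(q.astype(np.float32)),np.percentile(q,[2,98],0))
cv2.imwrite('pics/tip2.png',np.hstack([cv2.resize(b['color'][100:250,180:340,::-1],(400,375)),cv2.resize(a['color'][140:260,200:328,::-1],(400,375))]))
E
```

```text
t 21.35 p [ 0.5794 -0.2737  0.0904] phi -5.41 z [ 0.001 -0.002 -1.   ] F [-0.2 -0.  -0.6] w 0.0402 q6 -26.0
739 ((588.9459228515625, -181.82530212402344), (105.48787689208984, 59.93910598754883), 84.49295043945312) [[ 558.44947492 -232.16633434]
 [ 619.0859561  -131.40201441]]
```

View pics/tip2.png

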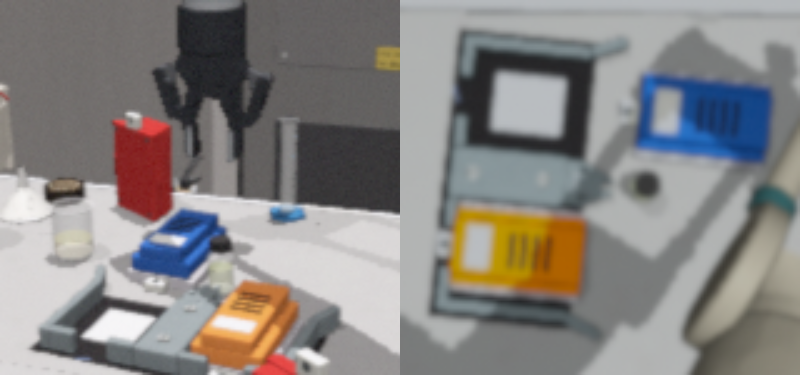

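Blue lies flat, in line with the far bay (top view tab at 625,108), and orange is seated. I'll push blue with a narrower finger gap and a slightly higher tool, so the knuckles clear the vial.

Call:
send_rows(xyz=[[0, 0, -0.02], [0, 0, -0.025], [0, 0, -0.02], [0, 0, 0], [0.0007, 0.008, 0], [0.0009, 0.01, 0], [0.0009, 0.01, 0], [0.0009, 0.01, 0], [0.0009, 0.01, 0], [0.0009, 0.01, 0], [0.0009, 0.01, 0], [0.0009, 0.01, 0]], delta_rot=[[0, 0, 0], [0, 0, 0], [0, 0, 0], [0, 0, 0], [0, 0, 0], [0, 0, 0], [0, 0, 0], [0, 0, 0], [0, 0, 0], [0, 0, 0], [0, 0, 0], [0, 0, 0]], gripper=0.02)

```text
clock: 22.65
position: [0.5875, -0.1935, 0.0267]
ee_rot: [0.002, 0.739, 0.674, -0.0]
contact_force: [-0.1, -4.7, 4.2]
width: 0.0201
gripper_force: 2.8
```

```bash
python3 - <<'E'
from h import *
st();a=get('top')
P=pts(a);hsv=cv2.cvtColor(a['color'],cv2.COLOR_RGB2HSV)
m=(hsv[...,0]<125)&(hsv[...,0]>105)&(hsv[...,1]>150)&(P[...,2]>.005)&(P[...,2]<.06)&(P[...,0]>.535)
q=P[m][:,:2]*1000;print(m.sum(),cv2.minAreaRect(q.astype(np.float32)),np.percentile(q,[2,98],0))
E
```

```text
t 22.65 p [ 0.5875 -0.1935  0.0267] phi -5.24 z [ 0.003 -0.003 -1.   ] F [-0.1 -4.7  4.2] w 0.0201 q6 -19.3
409 ((593.8397827148438, -127.90272521972656), (105.78006744384766, 60.04073715209961), 85.08767700195312) [[ 563.39323449 -176.43311793]
 [ 624.42854369  -76.80666577]]
```

Call:
send_rows(xyz=[[0.0009, 0.01, 0], [0.0009, 0.01, 0], [0.0009, 0.01, 0], [0.0009, 0.01, 0], [0.0009, 0.01, 0], [0.0009, 0.01, 0], [0.0007, 0.008, 0], [0.0005, 0.005, 0], [0.0004, 0.004, 0], [0, 0, 0]], delta_rot=[[0, 0, 0], [0, 0, 0], [0, 0, 0], [0, 0, 0], [0, 0, 0], [0, 0, 0], [0, 0, 0], [0, 0, 0], [0, 0, 0], [0, 0, 0]])

```text
clock: 23.7
position: [0.594, -0.1159, 0.0262]
ee_rot: [0.001, 0.739, 0.674, 0.0]
contact_force: [0.5, -3.8, 3.4]
width: 0.0202
gripper_force: 1.9
```

Call:
send_rows(xyz=[[0.0003, 0.003, 0], [0.0003, 0.003, 0], [0, 0, 0]], delta_rot=[[0, 0, 0], [0, 0, 0], [0, 0, 0]])

```text
clock: 24.0
position: [0.5945, -0.1104, 0.026]
ee_rot: [0.001, 0.739, 0.674, 0.0]
contact_force: [-0.4, -5.2, 3.2]
width: 0.02
gripper_force: 2.4
```

Call:
send_rows(xyz=[[0.0003, 0.003, 0], [0.0003, 0.003, 0], [0, 0, 0]], delta_rot=[[0, 0, 0], [0, 0, 0], [0, 0, 0]])

```text
clock: 24.3
position: [0.595, -0.1043, 0.0259]
ee_rot: [0.001, 0.739, 0.674, 0.0]
contact_force: [0.6, -5.1, 4.8]
width: 0.0201
gripper_force: 2.4
```

Call:
send_rows(xyz=[[0.0002, 0.002, 0], [0.0002, 0.002, 0], [0, 0, 0]], delta_rot=[[0, 0, 0], [0, 0, 0], [0, 0, 0]])

```text
clock: 24.6
position: [0.5953, -0.102, 0.0259]
ee_rot: [0.002, 0.739, 0.674, -0.001]
contact_force: [-1.3, -9.9, 4.2]
width: 0.02
gripper_force: 4.7
```

Call:
send_rows(xyz=[[0.0002, 0.002, 0], [0.0002, 0.002, 0], [0, 0, 0]], delta_rot=[[0, 0, 0], [0, 0, 0], [0, 0, 0]])

```text
clock: 24.9
position: [0.5954, -0.1019, 0.026]
ee_rot: [0.004, 0.738, 0.675, -0.003]
contact_force: [-2.8, -19.8, 3.9]
width: 0.0201
gripper_force: 10.1
```

Blue stopped at the predicted depth with rising force. I'll withdraw and check.

Call:
send_rows(xyz=[[-0.001, -0.011, 0], [-0.0015, -0.016, 0], [0, 0, 0.03], [0, 0, 0.045], [0, 0, 0.045], [0, 0, 0.045], [-0.01, -0.045, 0.01], [-0.01, -0.045, 0.01], [-0.02, -0.045, 0], [-0.02, -0.045, 0], [-0.03, -0.03, 0], [0, 0, 0]], delta_rot=[[0, 0, 0], [0, 0, 0], [0, 0, 0], [0, 0, 0], [0, 0, 0], [0, 0, 0], [0, 0, 0], [0, 0, 0], [0, 0, 0], [0, 0, 0], [0, 0, 0], [0, 0, 0]])

```text
clock: 26.1
position: [0.4991, -0.3361, 0.2094]
ee_rot: [-0.001, 0.741, 0.672, -0.001]
contact_force: [0.6, 0.1, -0.7]
width: 0.0201
gripper_force: 0.0
```

```bash
python3 - <<'E'
from h import *
st();b=get('side');a=get('top')
P=pts(a);hsv=cv2.cvtColor(a['color'],cv2.COLOR_RGB2HSV);Z=P[...,2]
for n,lo,hi in(('o',8,22),('b',105,125)):
    m=(hsv[...,0]<hi)&(hsv[...,0]>lo)&(hsv[...,1]>150)&(Z>.005)&(Z<.06)&(P[...,1]>-.2);m[:,:200]=0;m[:150]=0
    q=P[m][:,:2]*1000;print(n,m.sum(),cv2.minAreaRect(q.astype(np.float32)),np.median(Z[m]))
m=np.zeros_like(m);m[191:207,270:286]=1;m&=Z>.03;print('vial',P[m].min(0),P[m].max(0))
cv2.imwrite('pics/end.png',np.hstack([cv2.resize(b['color'][100:250,180:340,::-1],(400,375)),cv2.resize(a['color'][140:260,200:328,::-1],(400,375))]))
E
```

```text
t 26.1 p [ 0.4991 -0.3361  0.2094] phi -5.61 z [-0.003  0.001 -1.   ] F [ 0.6  0.1 -0.7] w 0.0201 q6 -34.9
o 108 ((475.32110595703125, -26.467090606689453), (109.06788635253906, 59.689327239990234), 84.81781005859375) 0.04162562419201388
b 745 ((602.2711181640625, -35.34345626831055), (109.73567962646484, 60.35711669921875), 84.79496002197266) 0.043123782067589156
vial [ 0.47017429 -0.14536167  0.03000491] [ 0.54414269 -0.06231505  1.19369439]
```

View pics/end.png

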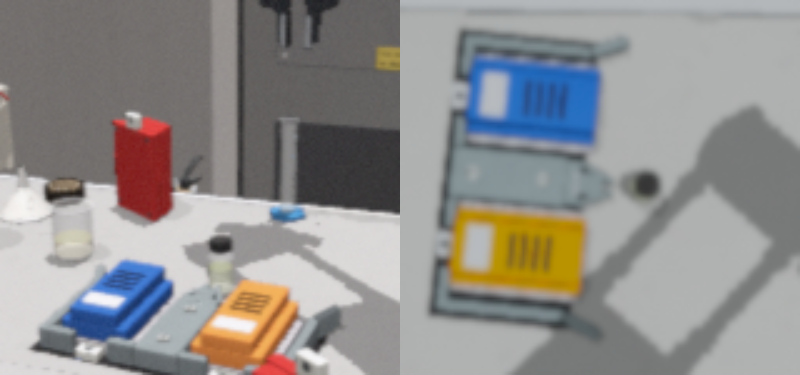

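Both cassettes are seated: their tabs show in the end-wall slots (top view 458,95 and 443,243), and both stopped at the same depth along the push direction. The vial, beaker and cylinder are where they were.

```bash
python3 -c "
from rig import order; print(order.sign_off())"
```

```text
the job is handed in; nothing more can be done
None
```

Both cassettes lie flat side down and fully home, orange in the near bay and blue in the far bay, with each tab in its slot and the vial, beaker and cylinder not moved; I handed the job in at about 26 s on the robot's clock, and the sign-off returned no verdict.

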